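Line clearance and hood hold for a label-roll change

TASK

Clear the bottle labeller for a label-roll change: first take the two labelled amber bottles out of its catch tray and lay them, without dropping them, in the blue tote. Then raise the labeller's hood smoothly by its black bar to its balance point, a little past upright (100 degrees open), and finish still holding the bar there in the fingers: it has no stay, so it must neither fall shut nor go over onto the rear housing. Leave the tote and everything else on the bench where they are.

Things in the scene. Friction and masses are not known exactly. Their poses are not given: they have to be found in the camera images.
- labeller: Off-white bench-top bottle labeller, fixed, 260 deep (x) x 200 wide (y) x 130 mm high; origin on the bench under the middle of its housing; its -x axis points out of its front, z up. The rear half (x from +12 mm) is a solid housing with a display, the front half a label bay under the hinged hood. On its -y side is the open catch tray.
- tray (a point): Middle of the catch tray's floor (black mat, 9 mm above the bench). The aluminium tray is fixed to the labeller: inside 246 mm (labeller x) x 130 mm (labeller y), rim 33 mm above the bench. The housing's wall is 80 mm away towards +y; a steel slide up to 46 mm above the bench overhangs the tray's edge there by 7 mm.
- hood (a joint): Hood angle in rad about a level hinge along the labeller's y axis: 0 shut (as it starts), growing as its front goes up and back; 1.57 upright, 2.6 fallen back. Balance point 1.75 (100 degrees), centre of gravity straight over the hinge: below it falls shut, above it falls back. The hinge is nearly free. Hood 0.3 to 0.6 kg, 200 wide, 140 long, 56 mm deep.
- hood_hinge (a point): Middle of the hood's hinge line, at the hood's rear top edge; labeller frame (+10, 0, +130) mm. It does not move.
- hood_bar (a point): Middle of the hood's black handle bar, where to grip: 12 mm thick, 120 mm long parallel to the hinge, an arm at each end, its axis 42 mm off the hood's front face. Shut: 182 mm in front (-x) of and 32 mm below the hinge, 98 mm above the bench, hood top 34 mm above it. Balanced: straight above the hinge, 315 mm above the bench. It can turn in the fingers while pinched.
- bottle_a: Labelled square amber plastic bottle lying in the catch tray, white cap, white label with red stripe: 30 x 30 mm square, 68 mm long, about 45 g. Origin at its middle (15 mm above what it lies on); its own x axis runs lengthwise towards the cap. Grip it across the 30 mm width; it can be gripped near the middle.
- bottle_b: The same kind of bottle with a blue stripe, also lying in the catch tray, about 110 mm from the first.
- tote: Open blue plastic tote standing loose on the bench, 260 (its x) x 180 (its y) x 75 mm high, walls and floor 4 mm; origin under its middle. Empty at the start; the bottles may lie anywhere on its floor.
- spare_roll: Bystander: white fresh label roll standing on end, 76 mm across, 60 mm high; origin under its middle.
- reagent_1: Bystander: dark brown reagent bottle, 48 mm across, 88 mm high; origin under its middle.
- reagent_2: Bystander: the same as reagent_1.
- tip_box: Bystander: blue pipette-tip box with clear lid, 85 x 125 x 91 mm high; origin under its middle.
- tube_rack: Bystander: orange tube rack 70 x 140 x 30 mm with a few tubes; origin under its middle.
- marker: Bystander: blue marker pen with black cap lying on the bench, 125 mm long, 14 mm thick; origin under its middle.

How it is judged:
By the outcome, as a careful person would: the job done as asked, in the order asked, and still so for the second after the job is handed in, while the arm keeps its last pose, push and grip.
It also fails if it takes over 72 s, if anything falls off the work surface, if the arm or the gripper's body presses on something with over 40 N, if the wrist force passes 120 N, or if a joint passes its speed limit or range.

ROBOT

A 6-joint arm with a two-finger parallel gripper is mounted at the origin on the work surface. World frame = base frame: x ahead of the robot, y to its left, z up, the work surface at z = 0. Lengths are in m, angles in degrees, forces in N, time in s.
With the tool pointing down it reaches from about 0.325 to 0.775 m from the base axis. Payload 5.5 kg.
Tool frame: the origin (TCP) lies at the centre of the arm's flange, where the gripper is bolted on; the fingertips stand 182 mm ahead of it and the grasp point (between the pads) lies 163 mm ahead of it; z points along the fingers, y is the direction in which the jaws open and shut (so a half turn about z gives the same grasp; the last joint's range is limited). The gripper opens to 88 mm and grips with 3 to 60 N. Pads are 20 mm wide; open, the fingers measure 115 mm over their backs; the gripper's body (75 mm by 178 mm) begins 61 mm behind the grasp point.
Start: joints at [-78.421, 5.22, 70.514, -0, 104.267, -3.249], TCP at [0.154, -0.58, 0.405] pointing down, gripper open.
Joint ranges: [-164.24, 164.24], [-49.07, 125.15], [9.68, 141.18], [-86.29, 266.29], [3.28, 154.24], [-151.56, 151.56]. Speed limits (degrees/s): [147.25, 147.25, 172.46, 180, 180, 180].

INTERFACE

Orientations are given as [roll, pitch, yaw] about the fixed x, y, z axes, in that order (R = Rz(yaw) Ry(pitch) Rx(roll)).
In Python, from station import r gives the robot as it stands. The module is installed in compiled form; this text tells all that it offers. Calls block until the motion is done:
- r.reach(position, orientation): joint-space move of the TCP to a pose.
- r.servo_line(position, rotation=None, speed=0.15): straight line of the TCP; rotation=None keeps the orientation; speed is the mean speed in m/s.
- r.move_joints(angles): joint-space move.
- r.let_go() and r.grab(squeeze=None): open the fingers fully, or close them until they stop; squeeze is the grip in N (None keeps the last).
- r.wait(seconds).
- r.inverse_kinematics(position, orientation): joint angles nearest the present ones, or None.
- r.sense(): the state.
- r.snapshot(name): name is "side" or "top" or "wrist"; returns a dict with "frame" (480x640x3 uint8, red, green, blue), "fx", "fy", "cx", "cy" (pixels), "R" (3x3) and "t" (3): a world point X has camera coordinates R X + t. Camera axes: x right, y down, z forward; pixel columns grow to the right and rows downward; lengths in m; the calibration is good to about 2 mm. A picture is of the moment at which its call begins. There is no depth.
A pose or a line that the arm cannot do raises r.IKError and nothing moves.
- r.hand_in(): hands the job in, once; it reports no verdict.
The state is a dict: "clock": time; "joints": joint angles; "joint_vel": joint speeds; "joint_torque": joint torques, N m; "tcp_pos": TCP position; "orientation": TCP orientation; "contact_force": force on the tool from outside, world axes, zero at the start; "torque": the same for the moment, N m; "opening": finger opening in m.
Only numpy, scipy, OpenCV 4.12 (cv2) and the standard library are available. Lean on these libraries where they do the work, as an engineer would, in place of code of your own. Each camera call takes 0.05 s, during which the arm holds its last target.

## Working session

There is one attempt and no reset: what is moved stays moved. The work goes in short steps, each a Python script; the robot and the scene stay as the last script left them, time stands still between calls to the robot, and variables do not carry over. Pictures are saved under pics/ and viewed, and the job is handed in when it is done.

```bash
mkdir -p pics; ls; python3 - <<'E'
from station import r
import cv2
print(r.sense())
for n in ("top","side","wrist"):
    s=r.snapshot(n); cv2.imwrite(f"pics/a_{n}.png",s["frame"][:,:,::-1]); print(n,s["fx"],s["cx"],s["cy"],s["R"],s["t"])
E
```

```text
pics
{'clock': 0.0, 'joints': array([-7.84210214e+01,  5.26091142e+00,  7.05833138e+01,  3.26447567e-04,
        1.04265517e+02, -3.24917542e+00]), 'joint_vel': array([-0.04623379,  0.08352951,  0.03226121, -0.03018188, -0.05697496,
        0.00217448]), 'joint_torque': array([-1.04899987e-03, -4.46458483e+01, -4.06440032e+01,  6.96572964e-02,
        2.97450414e-02, -1.50846631e-04]), 'tcp_pos': array([ 0.15355586, -0.58006566,  0.40351536]), 'orientation': array([-1.79890452e+02, -6.53601913e-03,  1.48282279e+01]), 'contact_force': array([-0.18572553,  0.51714049, -0.09543884]), 'torque': array([ 0.01688843,  0.02468537, -0.00544455]), 'opening': 0.08788437043335053}
top 504.6138550040949 312.711091755142 242.55267019047307 [[-0.01630526 -0.99985453 -0.00500529]
 [-0.98062582  0.01696863 -0.19515397]
 [ 0.19521052  0.00172628 -0.98075984]] [-0.0042665   0.54280444  1.33340363]
side 452.44130904866057 311.42384889789514 236.52958695300384 [[ 0.95544107 -0.29504571 -0.00896595]
 [-0.19948922 -0.62301829 -0.75634137]
 [ 0.21756933  0.72442822 -0.6541157 ]] [-0.50254771  0.19278668  1.09029976]
wrist 400.2674208027292 321.95441028767937 244.04407021905928 [[ 0.25630269 -0.96659591 -0.00113138]
 [-0.92986305 -0.24688188  0.27277106]
 [-0.26393871 -0.06885992 -0.96207831]] [-0.59874065 -0.03283798  0.39081968]
```

View pics/a_top.png

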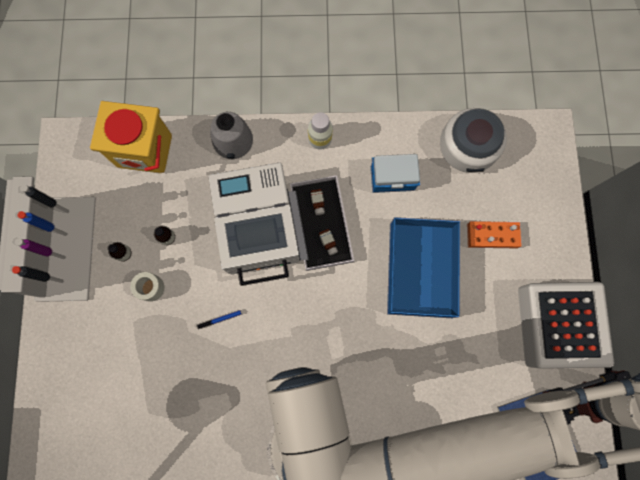

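View pics/a_side.png

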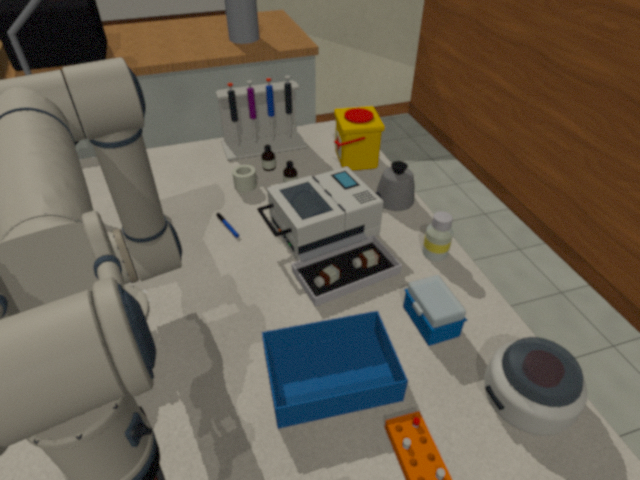

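View pics/a_wrist.png

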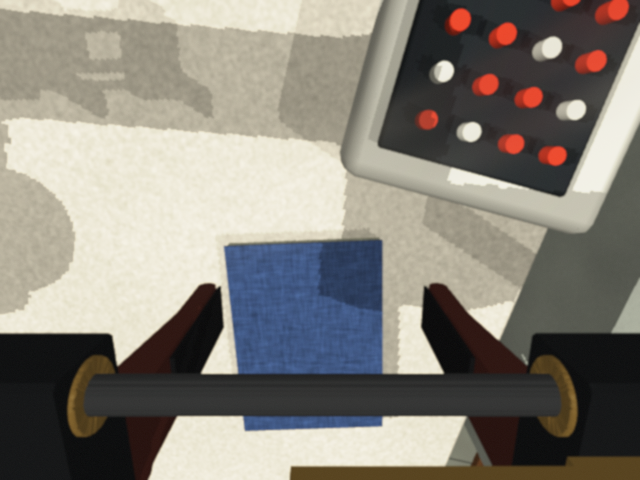

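The top view shows the labeller (about 253,215) with its front and bar (262,272) facing the robot. The bottles lie in the tray at (318,202) and (329,242), and the tote is at (425,267). I'll cast rays for first estimates.

```bash
cat > h.py <<'E'
import numpy as np, cv2
from scipy.spatial.transform import Rotation as Ro
def cast(s,uv,z):
    R,t=np.array(s["R"]),np.array(s["t"])
    c=-R.T@t
    d=R.T@np.array([(uv[0]-s["cx"])/s["fx"],(uv[1]-s["cy"])/s["fy"],1])
    return c+d*(z-c[2])/d[2]
def proj(s,X):
    p=np.array(s["R"])@np.array(X)+np.array(s["t"])
    return np.array([s["fx"]*p[0]/p[2]+s["cx"],s["fy"]*p[1]/p[2]+s["cy"]])
def blobs(mask,amin=30):
    n,l,st,c=cv2.connectedComponentsWithStats(mask.astype(np.uint8))
    return [(c[i].round(1),st[i]) for i in range(1,n) if st[i][4]>=amin]
E
python3 - <<'E'
from h import *
import pickle
from station import r
s=r.snapshot("top"); q=r.snapshot("side")
pickle.dump((s,q),open("snap0.pkl","wb"))
f=s["frame"]; g=f[150:330,190:480]
cv2.imwrite("pics/b_top.png",cv2.resize(g,(797,495),interpolation=cv2.INTER_CUBIC)[:,:,::-1])
g=q["frame"][150:330,190:480]
cv2.imwrite("pics/b_side.png",cv2.resize(g,(797,495),interpolation=cv2.INTER_CUBIC)[:,:,::-1])
for n,uv,z in [("botA",(318,202),.03),("botB",(329,242),.03),("bar",(263,273),.104),("toteTL",(391,219),.075),("toteTR",(459,222),.075),("toteBR",(457,316),.075),("toteBL",(389,313),.075)]:
    print(n,cast(s,uv,z).round(3))
E
```

```text
botA [ 0.665 -0.03   0.03 ]
botB [ 0.548 -0.059  0.03 ]
bar [0.454 0.118 0.104]
toteTL [ 0.6   -0.228  0.075]
toteTR [ 0.589 -0.413  0.075]
toteBR [ 0.335 -0.389  0.075]
toteBL [ 0.346 -0.211  0.075]
```

View pics/b_top.png

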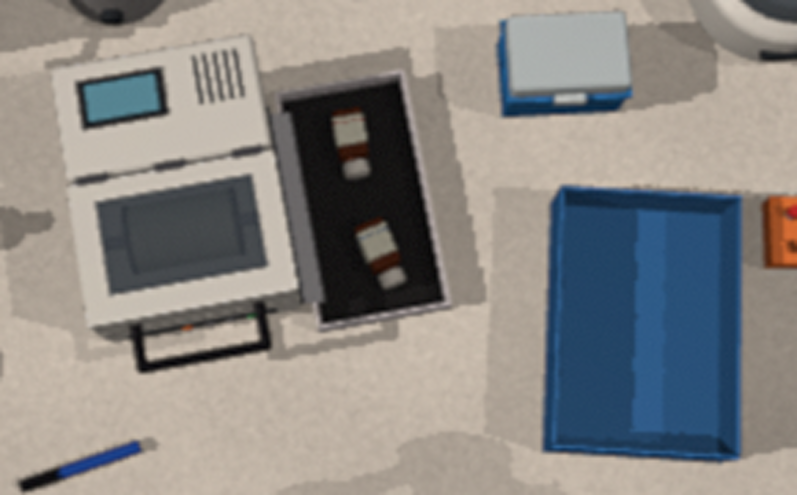

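View pics/b_side.png

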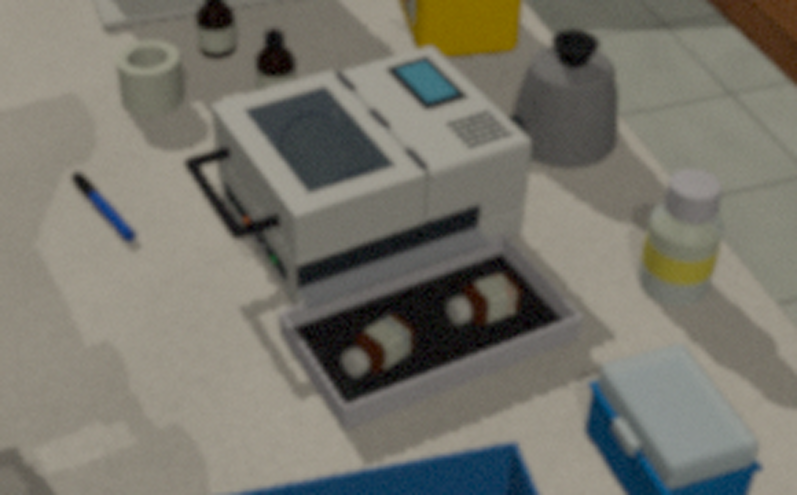

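```bash
python3 - <<'E'
from h import *
import pickle
s,q=pickle.load(open("snap0.pkl","rb"))
c=lambda u,v:(190+u*290/797,150+v*180/495)
P={}
for n,uv,z in [("barL",(141,361),.1),("barR",(268,342),.1),("rearL",(53,70),.13),("rearR",(252,37),.13),("trRR",(402,74),.033),("trFR",(449,302),.033),("trFL",(321,327),.033),("hingeL",(91,180),.13),("hingeR",(249,152),.13)]:
    P[n]=cast(s,c(*uv),z); print(n,P[n].round(4))
yaw=lambda a,b:np.degrees(np.arctan2(*(b-a)[[1,0]]))
print(yaw(P["barR"],P["barL"])-90,yaw(P["rearR"],P["rearL"])-90,yaw(P["trFR"],P["trRR"]), np.linalg.norm(P["barL"]-P["barR"]),np.linalg.norm(P["rearL"]-P["rearR"]),np.linalg.norm(P["trFR"]-P["trRR"]))
print("bar mid",(P["barL"]+P["barR"])/2, "rear mid",(P["rearL"]+P["rearR"])/2,"hinge",(P["hingeL"]+P["hingeR"])/2)
# bottles
for n,a,b in [("1",(348,112),(356,176)),("2",(367,222),(396,284))]:
    A=cast(s,c(*a),.03);B=cast(s,c(*b),.024);print(n,A,B,(A+B)/2,yaw(A,B),np.linalg.norm(B-A))
T=[cast(s,p,.075) for p in [(391,219),(459,222),(457,316),(389,313)]];print("tote",np.mean(T,0))
E
```

```text
barL [0.4334 0.175  0.1   ]
barR [0.4495 0.054  0.1   ]
rearL [0.7146 0.2593 0.13  ]
rearR [0.7448 0.066  0.13  ]
trRR [ 0.7372 -0.0839  0.033 ]
trFR [ 0.496  -0.1252  0.033 ]
trFL [0.4728 0.0042 0.033 ]
hingeL [0.604  0.2204 0.13  ]
hingeR [0.629  0.0694 0.13  ]
7.600103326558312 8.87425269154015 9.704805854890935 0.12210822630988981 0.19564296181880172 0.244642799325789
bar mid [0.44142597 0.11449525 0.1       ] rear mid [0.72972841 0.16266626 0.13      ] hinge [0.61647657 0.14489018 0.13      ]
1 [ 0.69792445 -0.02697033  0.03      ] [ 0.63084612 -0.03405773  0.024     ] [ 0.66438529 -0.03051403  0.027     ] -173.96859014759826 0.06771804711299756
2 [ 0.58066068 -0.04430007  0.03      ] [ 0.51693619 -0.07259179  0.024     ] [ 0.54879843 -0.05844593  0.027     ] -156.06024139825632 0.06998022920677796
tote [ 0.46750114 -0.31013343  0.075     ]
```

```bash
python3 - <<'E'
from h import *
from station import r
# feasibility for hood poses first (no motion)
psi=np.radians(9.3)
u=np.array([np.cos(psi),np.sin(psi),0])
for a in (10,20,30,40,50):
    A=np.radians(a); d=np.cos(A)*u-np.sin(A)*np.array([0,0,1]); n=np.sin(A)*u+np.cos(A)*np.array([0,0,1])
    for sg in (1,-1):
        y=sg*n; x=np.cross(y,d); rpy=Ro.from_matrix(np.c_[x,y,d]).as_euler('xyz',degrees=True)
        out=[]
        for th in (0,30,60,80,100):
            t=np.radians(th); H=np.array([.616,.145,.13])
            b=H+u*(-.182*np.cos(t)-.032*np.sin(t)) + np.array([0,0,.182*np.sin(t)-.032*np.cos(t)])
            if th==100: b=H+np.array([0,0,.185])
            q=r.inverse_kinematics(b-.171*d,rpy); out.append(None if q is None else np.round(q).astype(int).tolist())
        print(a,sg,out)
r.reach([.60,-.06,.42],[180,0,98])
s=r.snapshot("wrist"); import pickle; pickle.dump(s,open("snapw.pkl","wb"))
cv2.imwrite("pics/c_wrist.png",s["frame"][:,:,::-1]); print(r.sense()["clock"],r.sense()["tcp_pos"])
E
```

```text
10 1 [None, None, None, None, [11, -45, 130, -7, 15, 7]]
10 -1 [None, None, None, None, None]
20 1 [None, None, None, None, [11, -43, 123, -3, 30, 3]]
20 -1 [None, None, None, None, None]
30 1 [None, None, None, None, [11, -37, 114, -2, 43, 2]]
30 -1 [None, None, None, None, None]
40 1 [None, None, None, [11, -42, 113, -2, 59, 2], [11, -31, 105, -1, 55, 2]]
40 -1 [None, None, None, None, None]
50 1 [None, None, [11, -44, 114, -1, 71, 2], [11, -34, 104, -1, 70, 2], [11, -23, 96, -1, 67, 1]]
50 -1 [None, None, None, None, None]
2.7333 [ 0.5998986  -0.06091546  0.41997288]
```

View pics/c_wrist.png

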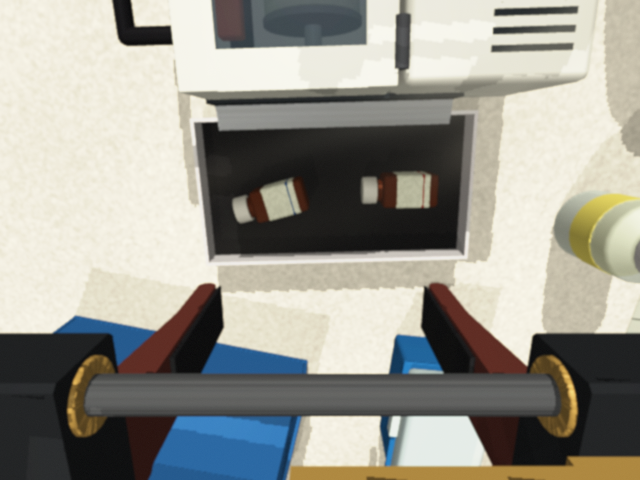

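```bash
python3 - <<'E'
from h import *
import pickle
s=pickle.load(open("snapw.pkl","rb")); f=s["frame"].astype(int)
m=np.zeros((480,640),np.uint8); roi=(slice(140,240),slice(222,452))
m[roi]=(f[roi].max(2)>75)
m=cv2.morphologyEx(m,cv2.MORPH_CLOSE,np.ones((7,7)))
cs,_=cv2.findContours(m,cv2.RETR_EXTERNAL,cv2.CHAIN_APPROX_NONE)
for c in cs:
    if cv2.contourArea(c)<300: continue
    X=np.array([cast(s,p[0],.030)[:2] for p in c],np.float32)*1000
    rc=cv2.minAreaRect(X); print("bottle",np.round(rc[0],1),np.round(rc[1],1),round(rc[2],1))
# tray outer rim corners and bench points
P={n:cast(s,uv,.033) for n,uv in dict(FR=(212,263),RR=(466,256),RL=(474,113),FL=(196,122)).items()}
print({k:v.round(4) for k,v in P.items()})
y=lambda a,b:np.degrees(np.arctan2(*(b-a)[[1,0]]))
print("yaw",y(P["FR"],P["RR"]),np.linalg.norm(P["FR"]-P["RR"]),sum(P.values())/4)
# hood/housing edge, top z .13: right side edge; seam between hood and housing
for n,uv,z in [("edgeF",(180,93),.13),("edgeR",(585,76),.13),("seam",(401,91),.13)]: print(n,cast(s,uv,z).round(4))
print(y(cast(s,(180,93),.13),cast(s,(585,76),.13)))
print("cam",-np.array(s["R"]).T@s["t"])
E
```

```text
bottle [524.7 -67.4] [16.5 24.9] 22.8
bottle [559.6 -53.2] [33.5 34.1] 22.6
bottle [642.6 -32.6] [19.6 24.1] 7.9
bottle [680.4 -27.1] [34.2 34.5] 10.9
{'FR': array([ 0.5016, -0.1231,  0.033 ]), 'RR': array([ 0.7433, -0.0822,  0.033 ]), 'RL': array([0.7194, 0.0467, 0.033 ]), 'FL': array([0.4793, 0.0056, 0.033 ])}
yaw 9.600096388165259 0.24520471835436836 [ 0.61091669 -0.03825329  0.033     ]
edgeF [0.4976 0.0241 0.13  ]
edgeR [0.749  0.0692 0.13  ]
seam [0.6363 0.0446 0.13  ]
10.179640935499343
cam [0.5900481  0.01398431 0.40058494]
```

Wrist view: bottle_a (red stripe) spans about (361–437,190) and bottle_b (blue) about (235,209)–(306,195). Both agree with the top view to about 3 mm. A width-wise grip would put the 178 mm gripper body into the housing, since half of it is 89 mm and the wall is 80 mm away. I'll grip the bottles lengthwise instead (68 mm fits the 88 mm opening).

```bash
python3 - <<'E'
from h import *
from station import r
A=np.array([.6655,-.0297]); yaw=8
k=np.radians(yaw); g=A-.004*np.array([np.cos(k),np.sin(k)])
r.reach([*g,.163+.066],[180,0,90+yaw])
s=r.snapshot("wrist"); cv2.imwrite("pics/d_wrist.png",s["frame"][:,:,::-1])
e=r.sense(); print(e["clock"],e["tcp_pos"],e["contact_force"])
for off in (-.034,0,.034): print(proj(s,[A[0]+off*np.cos(k),A[1]+off*np.sin(k),.024]))
import pickle; pickle.dump(s,open("snapd.pkl","wb"))
E
```

```text
3.6083 [ 0.66205079 -0.03073343  0.23218585] [-0.68066806 -0.26806621  0.6625322 ]
[259.59118632 285.62450254]
[327.33846888 285.57482278]
[395.03960573 285.52517687]
```

View pics/d_wrist.png

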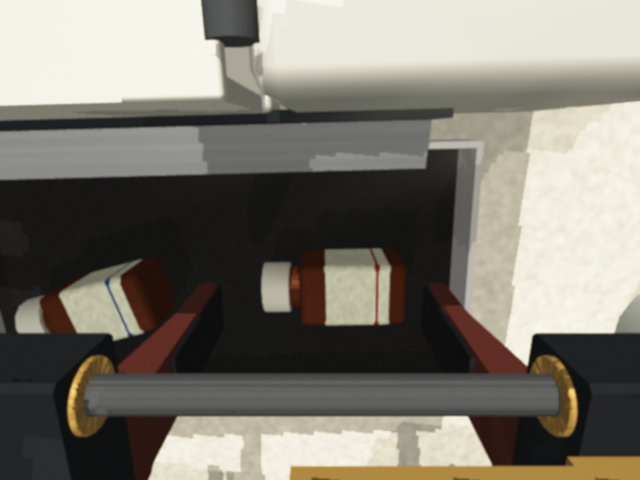

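```bash
python3 - <<'E'
from h import *
import pickle
s=pickle.load(open("snapd.pkl","rb"))
e=cast(s,(464,285),.009); print("mat edge rear",e, cast(s,(452,285),.009), "rim top inner",cast(s,(468,285),.033))
for p in [(262,287),(404,287)]: print(cast(s,p,.030))
print("finger tip", cast(s,(425,288),.050),cast(s,(443,288),.050), cast(s,(220,288),.050))
E
```

```text
mat edge rear [ 0.73994198 -0.02502394  0.009     ] [ 0.73349163 -0.02592533  0.009     ] rim top inner [ 0.73141501 -0.01655351  0.033     ]
[ 0.63370483 -0.03246732  0.03      ]
[ 0.7021253  -0.02290686  0.03      ]
finger tip [ 0.70571053 -0.01470771  0.05      ] [ 0.71344245 -0.01362736  0.05      ] [ 0.61776198 -0.02699632  0.05      ]
```

```bash
python3 - <<'E'
from h import *
from station import r
def st(n):
    e=r.sense(); print(n,round(e["clock"],2),e["tcp_pos"].round(4),e["contact_force"].round(1),round(e["opening"],4))
p=np.array([.6655,-.0290])
r.servo_line([*p,.163+.060],speed=.1); st("align")
r.servo_line([*p,.163+.032],speed=.08); st("down")
r.grab(15); st("grab")
r.servo_line([*p,.163+.062],speed=.1); st("lift")
s=r.snapshot("wrist"); cv2.imwrite("pics/e_wrist.png",s["frame"][:,:,::-1])
E
```

```text
align 3.86 [ 0.6657 -0.0292  0.224 ] [0.8 0.6 0.2] 0.0879
down 4.36 [ 0.6653 -0.029   0.1941] [0.5 0.8 1.3] 0.0877
grab 4.81 [ 0.6656 -0.029   0.1953] [-0.1  0.2  0.9] 0.0682
lift 5.26 [ 0.6657 -0.029   0.226 ] [-0.7  0.2 -0.7] 0.0674
```

View pics/e_wrist.png

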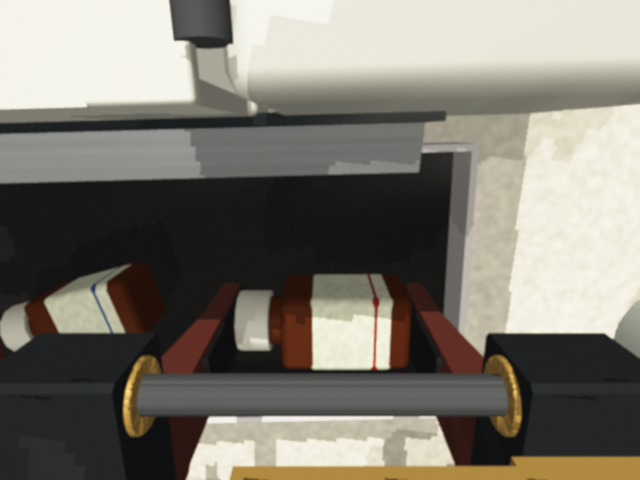

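The picture shows bottle_a (235–410, 320) held level between the pads, with an opening of 68 mm. Next is the tote.

```bash
cat >> h.py <<'E'
def st(r,n):
    e=r.sense(); print(n,round(e["clock"],2),e["tcp_pos"].round(4),e["contact_force"].round(1),round(e["opening"],4))
E
python3 - <<'E'
from h import *
from station import r
r.servo_line([.6655,-.029,.163+.16],speed=.2)
r.reach([.4675,-.272,.163+.15],[180,0,86]); st(r,"over")
r.servo_line([.4675,-.272,.163+.045],speed=.2); r.wait(.1);st(r,"a")
r.servo_line([.4675,-.272,.163+.0275],speed=.05); r.wait(.15); st(r,"low")
s=r.snapshot("wrist"); cv2.imwrite("pics/f_wrist.png",s["frame"][:,:,::-1])
E
```

```text
over 7.14 [ 0.4681 -0.2714  0.3128] [ 0.1  0.4 -1.1] 0.0677
a 7.92 [ 0.4683 -0.2722  0.2102] [ 0.6  0.1 -0.4] 0.0676
low 8.57 [ 0.4674 -0.272   0.1902] [-0.7 -1.1 -0.3] 0.0681
```

View pics/f_wrist.png

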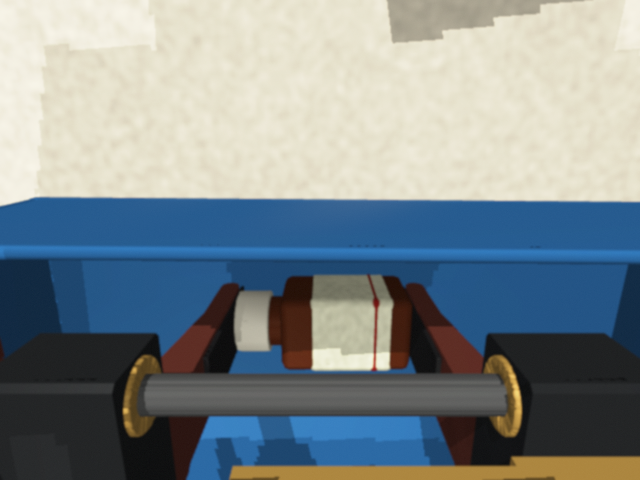

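```bash
python3 - <<'E'
from h import *
from station import r
r.servo_line([.4675,-.272,.163+.0262],speed=.03); r.wait(.1); st(r,"low")
r.let_go(); st(r,"open")
r.servo_line([.4675,-.272,.163+.14],speed=.15)
s=r.snapshot("wrist"); cv2.imwrite("pics/g_wrist.png",s["frame"][:,:,::-1])
k=np.radians(23); B=np.array([.548,-.0582]); g=B+.003*np.array([np.cos(k),np.sin(k)])
r.reach([*g,.163+.12],[180,0,113]); r.servo_line([*g,.163+.064],speed=.15)
s=r.snapshot("wrist"); cv2.imwrite("pics/g2_wrist.png",s["frame"][:,:,::-1]); st(r,"b")
import pickle; pickle.dump(s,open("snapg.pkl","wb"))
E
```

```text
low 8.97 [ 0.4676 -0.2721  0.1897] [-1.3  1.5  4.6] 0.0682
open 9.49 [ 0.4675 -0.272   0.189 ] [ 0.9 -0.3 -0.5] 0.0879
b 11.95 [ 0.551  -0.0577  0.2282] [-0.2 -0.4 -0.1] 0.0881
```

View pics/g_wrist.png

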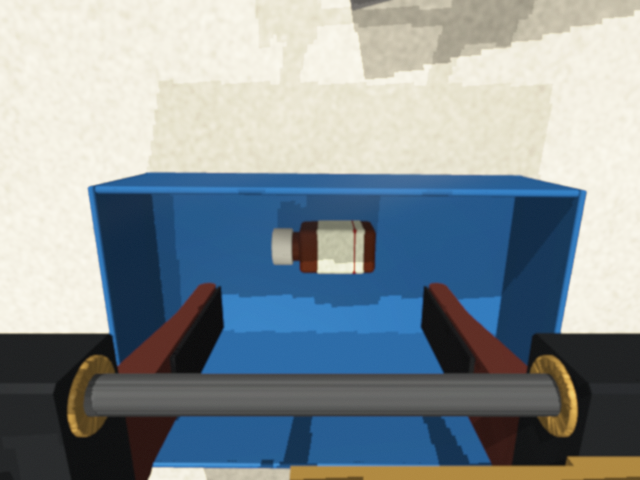

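View pics/g2_wrist.png

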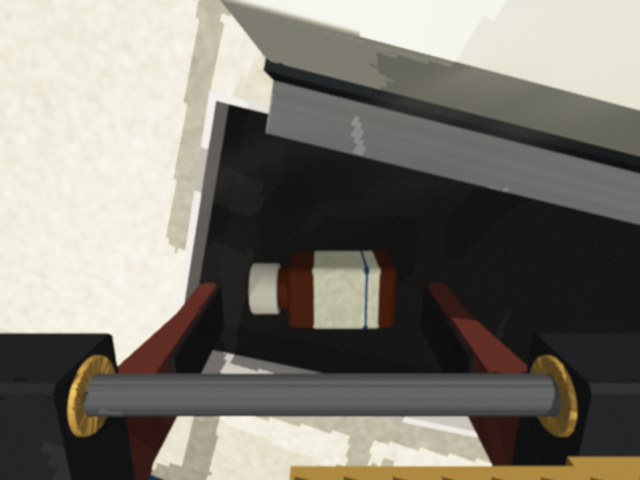

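```bash
python3 - <<'E'
from h import *
import pickle
s=pickle.load(open("snapg.pkl","rb"))
k=np.radians(23); u=np.array([np.cos(k),np.sin(k)]);v=np.array([-u[1],u[0]])
h=np.array([.551,-.0577])
for n,p,z in [("rim",(191,270),.033),("rim2",(203,200),.033),("matcorner",(212,352),.009),("cap",(249,289),.028),("base",(396,289),.035),("base mid",(396,255),.039),("base mid",(396,328),.039),("tipL",(203,288),.05),("tipLi",(222,288),.05)]:
    X=cast(s,p,z)[:2]-h; print(n,round(X@u*1000,1),round(X@v*1000,1))
E
```

```text
rim -60.2 13.2
rim2 -52.0 45.9
matcorner -61.2 -43.9
cap -34.9 1.7
base 34.7 4.5
base mid 33.1 22.3
base mid 34.9 -13.4
tipL -50.0 11.2
tipLi -41.9 11.2
```

```bash
python3 - <<'E'
from h import *
from station import r
k=np.radians(23); u=np.array([np.cos(k),np.sin(k)]);v=np.array([-u[1],u[0]])
p=np.array([.551,-.0577])+.004*u+.002*v
r.servo_line([*p,.163+.060],speed=.1)
r.servo_line([*p,.163+.032],speed=.08); st(r,"down")
r.grab(15); st(r,"grab")
r.servo_line([*p,.163+.062],speed=.1); st(r,"lift")
s=r.snapshot("wrist"); cv2.imwrite("pics/i_wrist.png",s["frame"][:,:,::-1])
E
```

```text
down 12.7 [ 0.5537 -0.0543  0.1942] [ 0.5 -0.5 -0.2] 0.0884
grab 13.15 [ 0.554  -0.0543  0.1954] [-1.1  0.3  1.6] 0.0679
lift 13.6 [ 0.5541 -0.0543  0.2255] [-0.5  0.  -1.1] 0.0683
```

View pics/i_wrist.png

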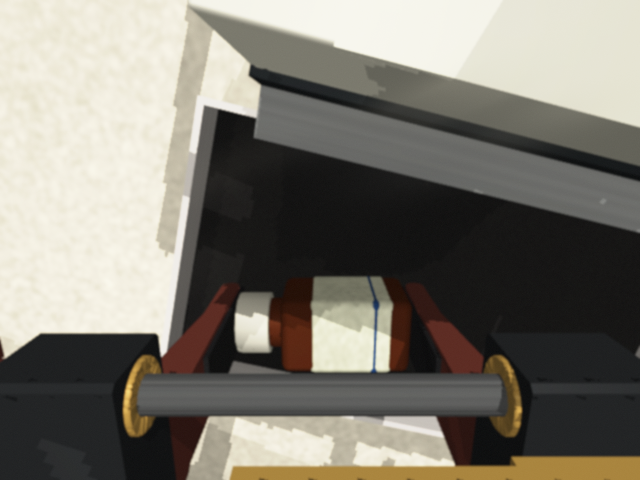

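Bottle_b is held the same way. I'll place it beside bottle_a, then go over the bar for a look.

```bash
python3 - <<'E'
from h import *
from station import r
p=r.sense()["tcp_pos"][:2]
r.servo_line([*p,.163+.16],speed=.2)
r.reach([.4675,-.345,.163+.15],[180,0,86])
r.servo_line([.4675,-.345,.163+.045],speed=.2); r.wait(.1)
r.servo_line([.4675,-.345,.163+.0265],speed=.05); r.wait(.15); st(r,"low")
r.let_go(); st(r,"open")
r.servo_line([.4675,-.345,.163+.14],speed=.15)
r.reach([.45,.06,.43],[180,0,99.5])
r.wait(.3)
out={}
for n in("wrist","top"):
    s=r.snapshot(n); out[n]=s; cv2.imwrite(f"pics/j_{n}.png",s["frame"][:,:,::-1]); 
import pickle; pickle.dump(out,open("snapj.pkl","wb")); st(r,"hover")
E
```

```text
low 16.89 [ 0.4675 -0.3451  0.1895] [ 1.2 -0.6  1.7] 0.0678
open 17.42 [ 0.4675 -0.345   0.1894] [-0.9 -1.1 -0.6] 0.0877
hover 20.29 [0.4501 0.0597 0.4299] [ 0.2 -0.2 -0.5] 0.088
```

View pics/j_wrist.png

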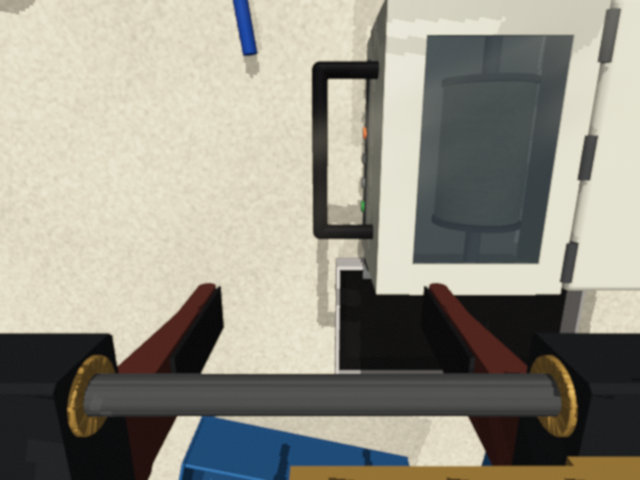

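View pics/j_top.png

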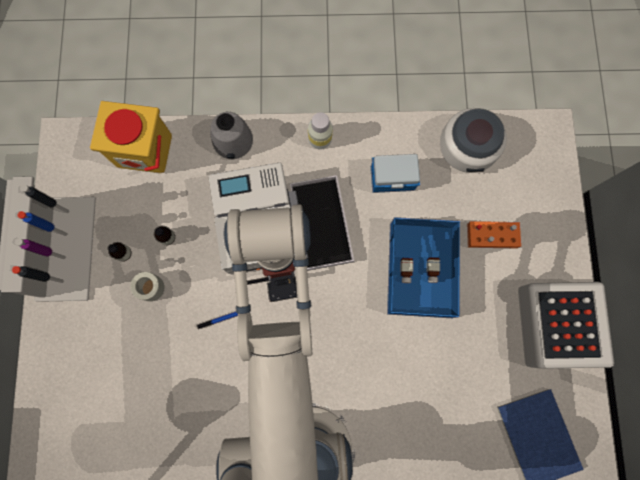

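```bash
python3 - <<'E'
from h import *
import pickle
s=pickle.load(open("snapj.pkl","rb"))["wrist"]
f=s["frame"].astype(int)
for row in (100,130,150,180,210):
    d=np.where(f[row,290:350].max(1)<60)[0]+290; print(row,d.min(),d.max(),cast(s,((d.min()+d.max())/2,row),.098).round(4))
for n,uv,z in [("barU",(319,69),.1),("barD",(321,231),.1),("hinge0",(610,35),.13),("hinge1",(588,158),.13),("hinge2",(570,263),.13),("topfrontU",(387,5),.132),("topfrontD",(376,293),.132)]:
    print(n,cast(s,uv,z).round(4))
E
```

```text
100 313 326 [0.4328 0.155  0.098 ]
130 314 325 [0.4363 0.1341 0.098 ]
150 322 324 [0.4413 0.1201 0.098 ]
180 314 325 [0.4423 0.0973 0.098 ]
210 314 325 [0.4462 0.0739 0.098 ]
barU [0.4291 0.1755 0.1   ]
barD [0.4501 0.0577 0.1   ]
hinge0 [0.6087 0.2215 0.13  ]
hinge1 [0.6211 0.1461 0.13  ]
hinge2 [0.6341 0.0714 0.13  ]
topfrontU [0.4655 0.2142 0.132 ]
topfrontD [0.4973 0.0252 0.132 ]
```

Both bottles lie in the tote: the top view has them at (407,270) and (434,268). The wrist view has the bar along column 320, rows 68–232, so its middle is at (0.4405, 0.1155) and its yaw is 9.5°. The hood face is 41 mm behind it, which matches the 42 mm given. Next I'll go down with the inner finger in the 36 mm gap.

```bash
python3 - <<'E'
from h import *
from station import r
k=np.radians(9.5); u=np.array([np.cos(k),np.sin(k)])
b=np.array([.4405,.1155]); h=b-.031*u
r.reach([*h,.163+.165],[180,0,99.5]); r.wait(.1)
r.servo_line([*h,.163+.128],speed=.12); r.wait(.1); st(r,"above")
s=r.snapshot("wrist"); cv2.imwrite("pics/k_wrist.png",s["frame"][:,:,::-1])
s=r.snapshot("side"); cv2.imwrite("pics/k_side.png",cv2.resize(s["frame"][120:300,180:420],(800,600))[:,:,::-1])
E
```

```text
above 21.5 [0.4103 0.1103 0.2922] [-0.5 -0.4 -0. ] 0.0879
```

View pics/k_wrist.png

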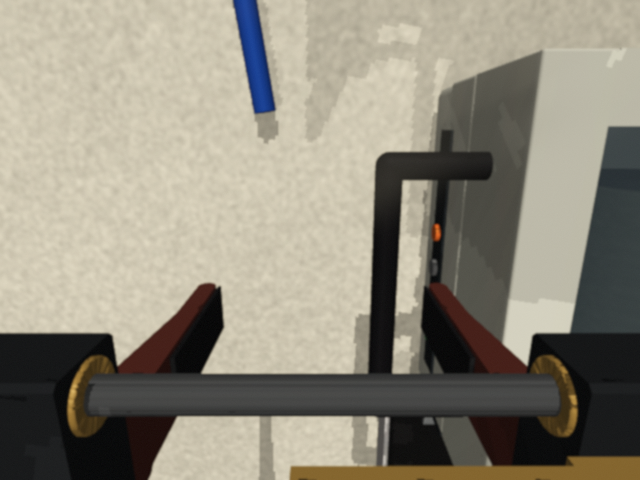

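View pics/k_side.png

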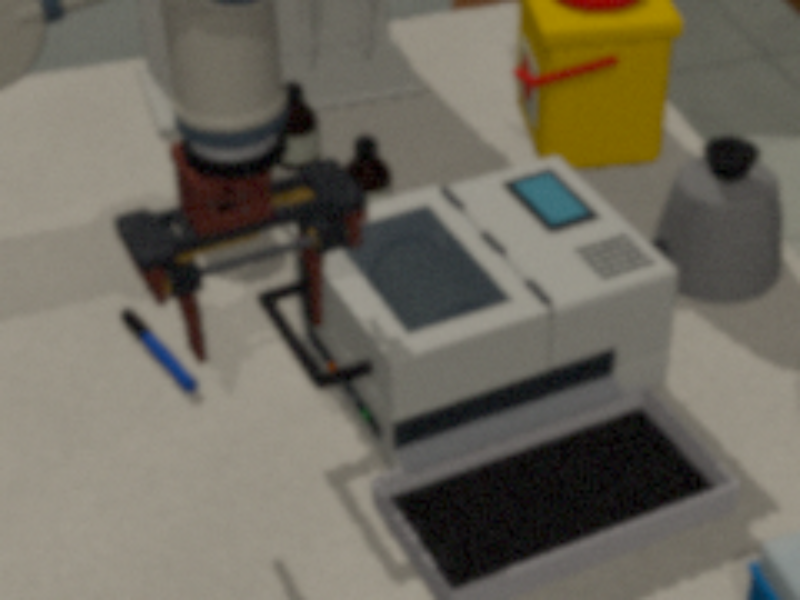

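The inner finger (425–440, 290) sits between the bar (column 387) and the hood face. I'll go down and do the low-force pinch.

```bash
python3 - <<'E'
from h import *
from station import r
k=np.radians(9.5); u=np.array([np.cos(k),np.sin(k)])
b=np.array([.4405,.1155]); h=b-.031*u
r.servo_line([*h,.163+.101],speed=.06); st(r,"down")
r.grab(4); st(r,"grab4")
o=r.sense()["opening"]
for d in (-.025,-.019,-.013):
    r.servo_line([*(b+d*u),.163+.101],speed=.03); st(r,"shift %g"%d)
    if np.linalg.norm(r.sense()["contact_force"])>15: break
E
```

```text
down 22.2 [0.4099 0.1104 0.2637] [0.2 0.1 0. ] 0.0878
grab4 22.78 [0.411  0.1105 0.2651] [ 8.4  1.9 -0.7] 0.0655
shift -0.025 23.13 [0.4171 0.1116 0.2651] [ 8.2  1.  -0.7] 0.0536
shift -0.019 23.48 [0.423  0.1126 0.2652] [ 7.4  1.2 -0.3] 0.0414
shift -0.013 23.83 [0.4289 0.1135 0.2652] [ 7.5  1.4 -2.2] 0.0294
```

```bash
python3 - <<'E'
from h import *
from station import r
k=np.radians(9.5); u=np.array([np.cos(k),np.sin(k)])
b=np.array([.4405,.1155])
for d in (-.0085,-.0055,-.004):
    r.servo_line([*(b+d*u),.163+.101],speed=.03); st(r,"shift %g"%d)
r.grab(10); r.wait(.2); st(r,"grab10")
r.grab(25); r.wait(.2); st(r,"grab25")
s=r.snapshot("side"); cv2.imwrite("pics/l_side.png",cv2.resize(s["frame"][120:300,180:420],(800,600))[:,:,::-1])
E
```

```text
shift -0.0085 24.13 [0.4334 0.1143 0.2652] [ 7.8  1.8 -0.7] 0.0208
shift -0.0055 24.38 [0.4363 0.1148 0.2652] [ 8.2  0.8 -0.9] 0.0143
shift -0.004 24.63 [0.4377 0.115  0.2651] [ 7.4  1.6 -0.7] 0.0119
grab10 25.05 [0.4377 0.115  0.2651] [ 7.3  2.  -1.2] 0.0113
grab25 25.47 [0.4377 0.115  0.2651] [ 7.9  1.3 -1. ] 0.0114
```

View pics/l_side.png

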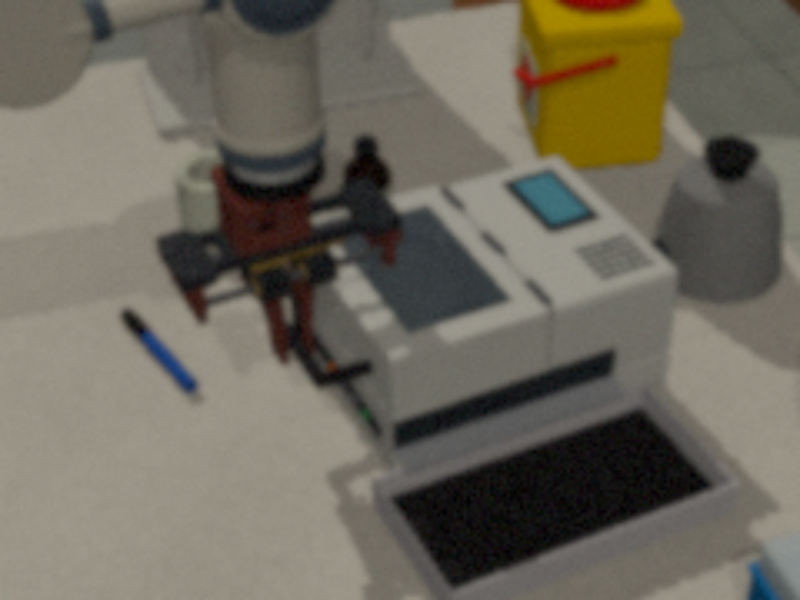

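The bar is pinched at an opening of 11.4 mm. I'll raise along the hinge arc in small steps and watch the force.

```bash
cat >> h.py <<'E'
k=np.radians(9.5); U=np.array([np.cos(k),np.sin(k),0]); Z=np.array([0,0,1.])
C0=np.array([.4385,.1151,.163+.101])   # commanded TCP when shut
def arc(th):
    t=np.radians(th)
    return C0+U*(.182-.182*np.cos(t)-.032*np.sin(t))+Z*(.182*np.sin(t)-.032*np.cos(t)+.032)
E
python3 - <<'E'
from h import *
from station import r
print([None if r.inverse_kinematics(arc(t),[180,0,99.5]) is None else 1 for t in range(0,105,10)])
for t in (0,2,5,8,12,16,20):
    r.servo_line(arc(t),speed=.05 if t<10 else .07); st(r,t)
    if np.linalg.norm(r.sense()["contact_force"])>30: print("STOP");break
s=r.snapshot("side"); cv2.imwrite("pics/m_side.png",cv2.resize(s["frame"][120:300,180:420],(800,600))[:,:,::-1])
E
```

```text
[1, 1, 1, 1, 1, 1, 1, 1, 1, 1, 1]
0 25.77 [0.4387 0.1152 0.2644] [1.3 0.2 0.7] 0.0113
2 26.04 [0.4377 0.115  0.2704] [ 5.9  0.9 -2.5] 0.0114
5 26.38 [0.4367 0.1148 0.2797] [ 5.9  1.6 -3.4] 0.0115
8 26.73 [0.4361 0.1147 0.2891] [ 5.9  1.2 -2.3] 0.0115
12 27.06 [0.4361 0.1147 0.3019] [ 6.7  2.6 -4.4] 0.0114
16 27.39 [0.437  0.1149 0.3146] [ 7.2  0.6 -4.9] 0.011
20 27.73 [0.4389 0.1152 0.3272] [ 7.   2.4 -4.4] 0.0113
```

View pics/m_side.png

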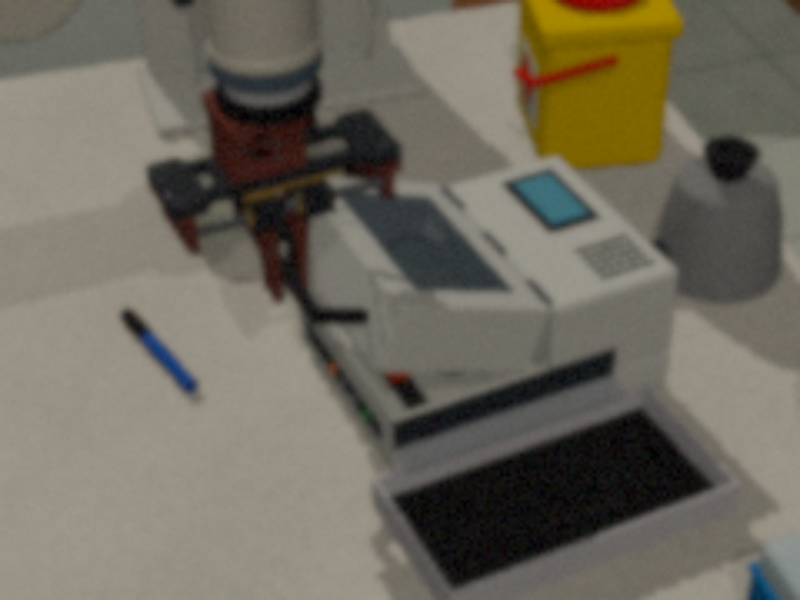

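```bash
python3 - <<'E'
from h import *
from station import r
for t in range(25,91,5):
    r.servo_line(arc(t),speed=.08); st(r,t)
    if np.linalg.norm(r.sense()["contact_force"])>30: print("STOP");break
for n in("side","top"):
    s=r.snapshot(n); cv2.imwrite(f"pics/n_{n}.png",cv2.resize(s["frame"][60:300,140:460],(800,600))[:,:,::-1])
E
```

```text
25 28.12 [0.4425 0.1158 0.3428] [ 8.   2.3 -6.1] 0.0115
30 28.48 [0.4474 0.1166 0.3578] [ 8.7  1.9 -5.6] 0.0114
35 28.82 [0.4537 0.1177 0.3723] [ 9.5  3.1 -8. ] 0.0113
40 29.18 [0.4609 0.1188 0.3862] [ 7.9  2.6 -8.4] 0.0116
45 29.52 [0.4693 0.1202 0.3996] [ 5.1  1.5 -7.5] 0.0113
50 29.88 [0.4789 0.1219 0.4129] [ 4.7  1.9 -7.5] 0.0112
55 30.23 [0.4897 0.1236 0.4256] [ 5.8  1.6 -9. ] 0.0111
60 30.57 [0.5012 0.1256 0.437 ] [ 4.5  0.7 -9. ] 0.0117
65 30.93 [0.5135 0.1277 0.4471] [ 3.4  0.7 -8.1] 0.0112
70 31.27 [0.5267 0.1298 0.4562] [ 0.6  0.1 -5. ] 0.0114
75 31.62 [0.5406 0.1322 0.4641] [-1.1  0.8 -1.9] 0.0111
80 31.98 [0.5552 0.1346 0.4709] [-3.2 -0.9  3.4] 0.0112
85 32.33 [0.5706 0.1371 0.4758] [-2.2 -1.2  4.6] 0.0108
90 32.67 [0.5864 0.1397 0.4791] [-2.1 -0.9  5.1] 0.0115
```

View pics/n_side.png

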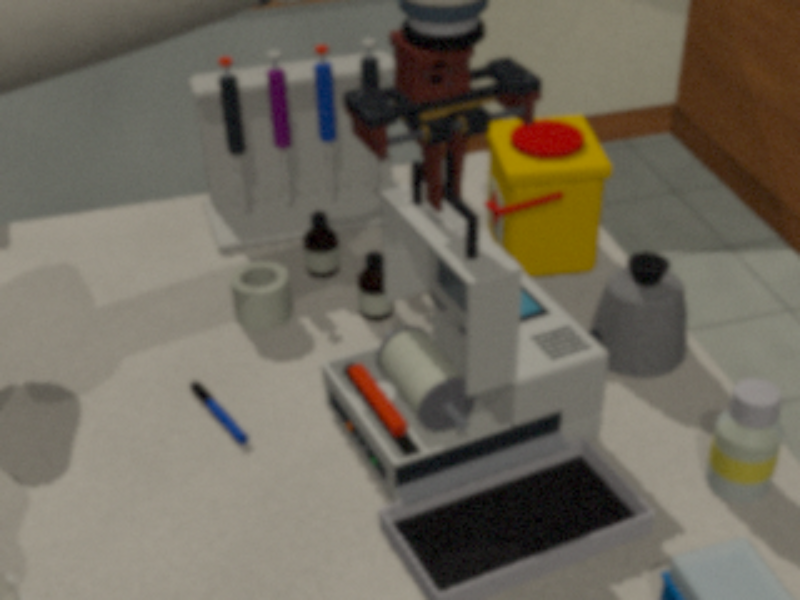

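```bash
python3 - <<'E'
from h import *
from station import r
for t in (94,97,99,100.2):
    r.servo_line(arc(t),speed=.04); st(r,t)
r.wait(.4); st(r,"rest")
out={}
for n in("side","top","wrist"):
    s=r.snapshot(n); out[n]=s; cv2.imwrite(f"pics/o_{n}.png",cv2.resize(s["frame"][60:300,140:460],(800,600))[:,:,::-1] if n!="wrist" else s["frame"][:,:,::-1])
import pickle; pickle.dump(out,open("snapo.pkl","wb"))
E
```

```text
94 33.25 [0.5995 0.1419 0.4805] [-1.4 -0.6  6.7] 0.0115
97 33.64 [0.6094 0.1436 0.4809] [-0.  -1.7  6.1] 0.011
99 33.95 [0.6159 0.1446 0.481 ] [-1.2 -0.6  5.1] 0.0113
100.2 34.2 [0.6197 0.1453 0.4808] [-1.8 -1.9  5.5] 0.011
rest 34.6 [0.6196 0.1453 0.4808] [-0.1 -2.   5.4] 0.0113
```

View pics/o_side.png

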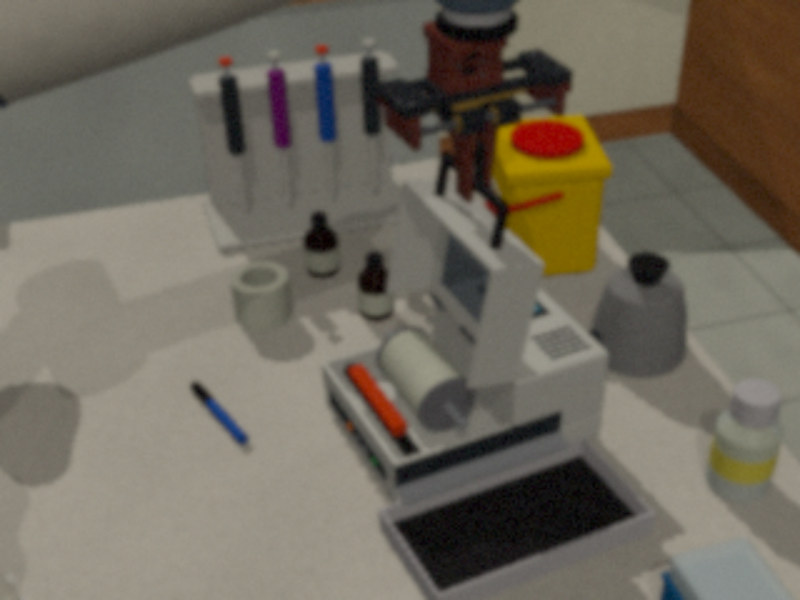

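View pics/o_top.png

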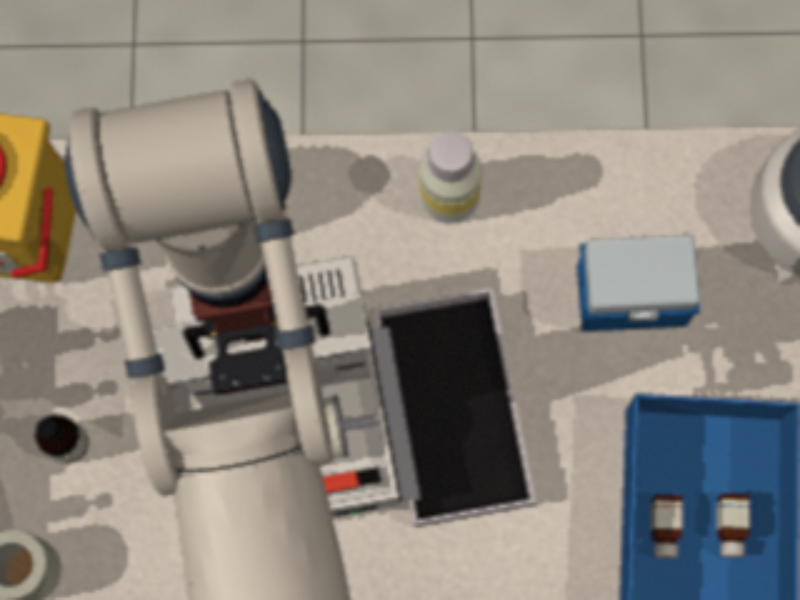

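View pics/o_wrist.png

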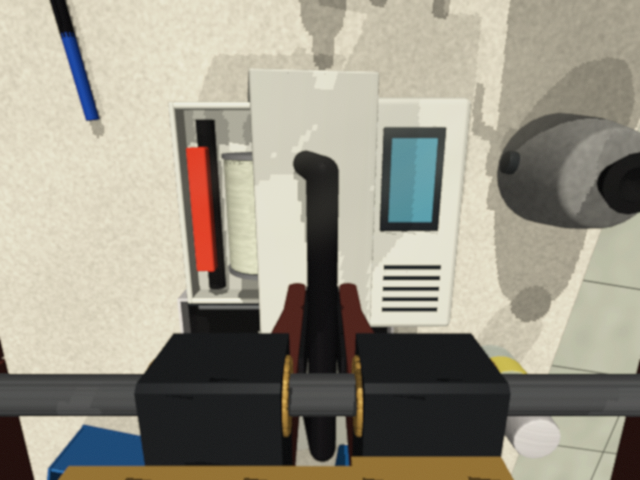

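```bash
python3 - <<'E'
from h import *
import pickle
s=pickle.load(open("snapo.pkl","rb"))["wrist"]; f=s["frame"].astype(int)
X=lambda p,z:cast(s,p,z)@U
for row in (200,230,260):
    d=np.where(f[row,290:360].max(1)<50)[0]+290; print("bar",d.min(),d.max(),X(((d.min()+d.max())/2,row),.315))
print("rear edge",[X(p,.13) for p in((467,103),(458,220),(449,325))])
print("display edges L/R",X((383,180),.13),X((443,180),.13))
print("front edge of base",X((176,106),.09),X((183,180),.09))
print("tcp",np.array([.6196,.1453,0])@U)
s0,_=pickle.load(open("snap0.pkl","rb"))
# hinge from previous looks
print("hinge wrist j",[np.array(h)@U[:2] for h in((.6211,.1461),(.6341,.0714),(.6087,.2215))],"top",np.array([.6165,.1449])@U[:2], "bar-based",np.array([.618,.1451])@U[:2])
E
```

```text
bar 308 336 0.6358807600876369
bar 308 336 0.6358833346557158
bar 308 336 0.6358860201170002
rear edge [np.float64(0.7495507794137337), np.float64(0.7512193116807527), np.float64(0.7521234696705017)]
display edges L/R 0.6863020018648254 0.7357259525775088
front edge of base 0.5078523432912682 0.5078818517387945
tcp 0.6350839758440251
hinge wrist j [np.float64(0.6366954423310194), np.float64(0.6371880989932108), np.float64(0.6369100903538528)] top 0.6319604714369154 bar-based 0.6334729093603934
```

```bash
python3 - <<'E'
from h import *
from station import r
r.wait(.3); st(r,"final"); r.hand_in(); st(r,"after")
E
```

```text
final 35.05 [0.6196 0.1453 0.4808] [-0.5 -1.7  5.6] 0.0115
the job is handed in; nothing more can be done
the job is handed in; nothing more can be done
```

The job is handed in at about 35 s on the clock: both bottles lie in the blue tote and the hood is held at its balance point.

- **Bottles:** I took both out gripped lengthwise. A grip across the width would have put the gripper body against the labeller's housing. I lowered each one to the tote floor and let go about 1 mm or less above it. The last top picture shows both lying side by side in the tote, which has not moved; the objects visible in the last pictures stand where they were.
- **Hood:** I pinched the black bar and raised it in small steps along the hinge arc, with no more than about 13 N at the wrist. At the end it was held at 25 N, at a standstill, with about 6 N left, mostly vertical.
- **Hood angle:** my best estimate is 100 degrees open, within about 1 degree. The bar is about 1 mm off my hinge position, worked out from the bar's shut position plus the 182 mm given.
- **Checks that disagreed:** separate camera estimates of the hinge line spread over about 6 mm (0.6305 to 0.637 m along the labeller's depth, bar at 0.635 m). On their own they only confirm the angle to about 1.5 degrees.

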